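Scoop nylon buffers from the tub into the parts dish

TASK

With the scoop that fits inside the white tub, scoop the black nylon buffers out of the tub and tip them into the round steel dish: at least four of the five must end up in the dish, any left over stays in the tub, and none may lie on the bench. Do not touch the buffers with the gripper, and leave the wider scoop and the other things on the bench where they are. When done, put the scoop back flat on the bench where it lay and let go of it.

Things in the scene. Friction and masses are not known exactly. Their poses are not given: they have to be found in the camera images.
- scoop_narrow: narrower of two alike aluminium scoops, black handles. Origin: under the pan's centre, at bench level when flat. -x nose, +x handle, z up. Pan 66 wide outside, 80 long; floor 2 thick, straight lip at x -40; sides 32 high from x -15 back, raked down to the lip; back wall to x +40, 42 high, and a 22 wide upright behind it to x +46. Handle: level bar 22 wide (y), x +44 to +140, z 44 to 68. 0.15 kg
- scoop_narrow_grip (a point): middle of the narrow scoop's handle, 85 mm behind and 56 mm above the scoop's origin; the handle is 22 mm thick there between its flat sides
- scoop_narrow_pan (a point): point 12 mm above the centre of the narrow scoop's pan underside
- scoop_wide: the other scoop: same shape, length, height and handle, but its pan is 96 mm wide, too wide for the tub. Same origin and axes. Not to be used
- tub: white open rectangular tub, fixed to the bench, holding the buffers. Origin: centre of its underside; long side x. Outside 234 (x) x 88 (y) x 42 high; walls and floor 4 thick, so inside 226 x 80. The buffers begin towards its -x end, nearer the robot, at x -113 to +4; the rest up to x +113 is empty
- dish: round steel dish without handles, fixed to the bench (magnetic foot). Origin: centre of its underside. 140 across the rim, 132 at the foot, 52 high, wall 3, floor 4
- buffer0: one of five alike black nylon buffers: an eight-sided barrel 27 mm across its flats (29 over the corners), 24 long, ends tapered to 15; some stand, some lie on their side. Origin: its centre. About 18 g
- buffer1: one of five alike black nylon buffers: an eight-sided barrel 27 mm across its flats (29 over the corners), 24 long, ends tapered to 15; some stand, some lie on their side. Origin: its centre. About 18 g
- buffer2: one of five alike black nylon buffers: an eight-sided barrel 27 mm across its flats (29 over the corners), 24 long, ends tapered to 15; some stand, some lie on their side. Origin: its centre. About 18 g
- buffer3: one of five alike black nylon buffers: an eight-sided barrel 27 mm across its flats (29 over the corners), 24 long, ends tapered to 15; some stand, some lie on their side. Origin: its centre. About 18 g
- buffer4: one of five alike black nylon buffers: an eight-sided barrel 27 mm across its flats (29 over the corners), 24 long, ends tapered to 15; some stand, some lie on their side. Origin: its centre. About 18 g
- spray_can: blue and steel spray can standing upright, 54 across, 170 high (mm); a bystander. Origin: its underside
- solder_spool: steel-coloured spool, 52 across, 40 high (mm); a bystander. Origin: its underside
- screwdriver: screwdriver lying on the bench, about 190 long (mm); a bystander. Origin: its underside
- multimeter: yellow hand multimeter lying flat, 140 x 75 x 34 (mm); a bystander. Origin: its underside
- phone: black phone lying flat, 145 x 70 x 9 (mm); a bystander. Origin: its underside
- mug: white mug, 80 across, 95 high, handle sticking out sideways (mm); a bystander. Origin: its underside
- pliers: pliers lying flat, about 145 long, 40 wide, 12 thick, orange handles (mm); a bystander. Origin: its underside
Not all that is in view belongs to the job. What is shaped like the dish but green or yellow is not meant.

How it is judged:
By the outcome, as a careful person would: the job done as asked, in the order asked, and still so for the second after the job is handed in, with the robot touching nothing.
It also fails if it takes over 67 s, if anything falls off the work surface, if the arm or the gripper's body presses on something with over 40 N, if the wrist force passes 120 N, or if a joint passes its speed limit or range.

ROBOT

A 6-joint arm with a two-finger parallel gripper is mounted at the origin on the work surface. World frame = base frame: x ahead of the robot, y to its left, z up, the work surface at z = 0. Lengths are in m, angles in rad, forces in N, time in s.
With the tool pointing down it reaches from about 0.325 to 0.925 m from the base axis. Payload 3.1 kg.
Tool frame: the origin (TCP) lies at the very end of the fingers, on their centre line; the grasp point (between the pads) lies arm.grip_depth behind it (arm.grip_depth is the distance from the TCP to the grasp point, in m); y points along the fingers, z is the direction in which the jaws open and shut, and the axes are right-handed (so a half turn about y gives the same grasp; the last joint's range is limited). The gripper opens to 85 mm and grips with 20 to 120 N. Pads are 22 mm wide; open, the fingers measure 114 mm over their backs; the gripper's body (76 mm by 85 mm) begins 54 mm behind the grasp point. The pads swing forward as they close: fully open they stand 13 mm farther back than shut.
Start: joints at [-1.238, 0.217, 1.613, -0, 1.311, -0.112], TCP at [0.269, -0.564, 0.231] pointing down, gripper open.
Joint ranges: [-2.75, 2.75], [-0.78, 2.1], [0.31, 2.55], [-1.13, 4.27], [0.13, 2.63], [-2.58, 2.58]. Speed limits (rad/s): [2.79, 2.79, 3.14, 3.14, 3.14, 3.14].

INTERFACE

Orientations are given as a unit quaternion [w, x, y, z].
In Python, from rig import arm gives the robot as it stands.
- The arm moves only by the shell command python3 -m pendant 'ROWS'. ROWS is JSON, a list that holds one entry, the list of rows, each a list of 7 numbers: the turn, a rotation vector about the tool's x, y, z scaled (see below), then the shift along the tool's x, y, z scaled (see below), then the opening, from 0 (shut) to 1 (fully open). In form: [[[rx, ry, rz, x, y, z, fingers], ...]]. A call has 1 to 20 rows; each row shifts and turns the commanded pose from where the row before left it, along the tool's axes as they then stand; what a row does not reach is not made up. The controller multiplies each number of a shift by 0.02 m and each number of a turn by 6 degrees. A row lasts 1/12 s, in which the tool goes at most 41.7 mm and 7.16 degrees, less where a joint would pass 70% of its speed; a pose out of reach is approached as far as the arm can. A call with a number of a shift or a turn outside -1 to 1 is refused whole. A call with a gripper value outside its range is refused whole. The fingers move at their own pace and stop on an object; the grip force is fixed at half the most. Time passes only in rows, so rows that do not move let the fingers close. It gives the time, the measured TCP pose, the force and the opening at its end, in the units of the state.
- arm.state(): the state, without advancing time (a new reading comes with each control period).
- arm.capture(name): name is "scene" or "top"; returns a dict with "image" (400x640x3 uint8, red, green, blue), "K" (3x3 intrinsics, pixels), "R" (3x3) and "t" (3): a world point X has camera coordinates R X + t. Camera axes: x right, y down, z forward; pixel columns grow to the right and rows downward; lengths in m; the calibration is good to about 2 mm. A picture is of the moment at which its call begins. There is no depth.
- arm.job_done(): hands the job in, once; it reports no verdict.
Trained networks look in a picture, given as the dict that the camera call returned (one of the last four; its "shot" number tells which), for a name from the list of things; names that differ only in an ending like _2 or _b are one class to them, and where a whole thing is asked for, a point or a joint stands for the part that bears it (a point fixed in the world has none). Each returns a list of dicts, best first, with "conf" (0 to 1); they miss things now and then, are a little off and sometimes report something else, mostly with a low value. They report only what shows in the picture. A call takes as long as a camera call. They do not tell look-alikes from the thing itself.
- arm.outline_of(picture, label): "pixels" (400x640 bool, what is visible of it) and "centre" ([column, row] in pixels, amid what is visible of it).
- arm.place_of(picture, label): "centre" ([column, row] in pixels: a listed point, or the origin of a listed thing).
The state is a dict: "time": time; "qpos": joint angles; "qvel": joint speeds; "tau": joint torques, N m; "tool_pos": TCP position; "tcp_rot": TCP orientation; "force": force on the tool from outside, world axes, zero at the start; "ft_torque": the same for the moment, N m; "grip_width": finger opening in m.
Only numpy, scipy, OpenCV 4.12 (cv2) and the standard library are available. Lean on these libraries where they do the work, as an engineer would, in place of code of your own. Each camera call takes 0.05 s, during which the arm holds its last target. There are 200 camera calls.

## Working session

There is one attempt and no reset: what is moved stays moved. The work goes in short steps, Python scripts to look and compute and a shell command to move; the robot and the scene stay as the last step left them, time stands still between calls to the robot, and variables do not carry over. Pictures are saved under pics/ and viewed, and the job is handed in when it is done.

```bash
ls; mkdir -p pics
python3 - <<'E'
from rig import arm
import cv2
print(arm.grip_depth, arm.state())
for n in("scene","top"):
    p=arm.capture(n); cv2.imwrite(f"pics/{n}0.png",p["image"][:,:,::-1]); print(n,p["K"].tolist(),p["R"].round(3).tolist(),p["t"].round(3).tolist())
    for l in("scoop_narrow","scoop_wide","scoop_narrow_grip","scoop_narrow_pan","tub","dish","buffer0"):
        print(l,[(round(d["conf"],2),[round(float(c)) for c in d["centre"]]) for d in arm.place_of(p,l)])
E
```

```text
pics
0.0187 {'time': 0.0, 'qpos': array([-1.23819012e+00,  2.17766451e-01,  1.61493227e+00,  5.72615425e-06,
        1.31126621e+00, -1.12174464e-01]), 'qvel': array([-1.75571686e-03, -8.79028115e-05,  4.00781377e-04,  1.02114237e-03,
        1.38690051e-03, -6.99401481e-04]), 'tau': array([-1.07172313e-03, -3.96847987e+01, -3.03850150e+01, -1.99673891e-04,
        9.75707924e-03,  1.01605615e-06]), 'tool_pos': array([ 0.2686836 , -0.56340697,  0.2299616 ]), 'tcp_rot': array([ 0.15586976, -0.15605038,  0.69052636, -0.68885866]), 'force': array([-0.60742559,  0.26734606, -0.86407437]), 'ft_torque': array([ 0.00706736,  0.07395346, -0.00236053]), 'grip_width': 0.08562341116893274}
scene [[466.1392069584868, 0.0, 316.8931222671732], [0.0, 466.1392069584868, 191.88187741004023], [0.0, 0.0, 1.0]] [[0.702, 0.712, 0.022], [0.483, -0.454, -0.749], [-0.523, 0.536, -0.663]] [-0.403, -0.191, 1.677]
scoop_narrow [(0.86, [327, 181])]
scoop_wide [(0.92, [372, 161])]
scoop_narrow_grip []
scoop_narrow_pan [(0.85, [327, 178])]
tub [(0.57, [214, 262])]
dish [(0.93, [339, 127]), (0.92, [290, 224]), (0.77, [346, 273]), (0.75, [227, 212])]
buffer0 [(0.66, [210, 232]), (0.63, [197, 249]), (0.52, [191, 243]), (0.52, [210, 242]), (0.46, [200, 256])]
top [[472.97587715374397, 0.0, 318.70722869282577], [0.0, 472.97587715374397, 200.43785105920404], [0.0, 0.0, 1.0]] [[0.007, -1.0, 0.007], [-0.982, -0.008, -0.186], [0.186, -0.005, -0.982]] [0.018, 0.532, 1.673]
scoop_narrow [(0.89, [277, 224])]
scoop_wide [(0.55, [235, 210])]
scoop_narrow_grip [(0.94, [286, 195])]
scoop_narrow_pan [(0.84, [282, 222])]
tub [(0.83, [412, 210]), (0.75, [340, 208])]
dish [(0.9, [340, 206]), (0.84, [220, 265]), (0.79, [346, 142]), (0.65, [286, 193])]
buffer0 [(0.6, [412, 229]), (0.54, [400, 224]), (0.53, [415, 220]), (0.43, [400, 232]), (0.38, [413, 238])]
```

View pics/scene0.png

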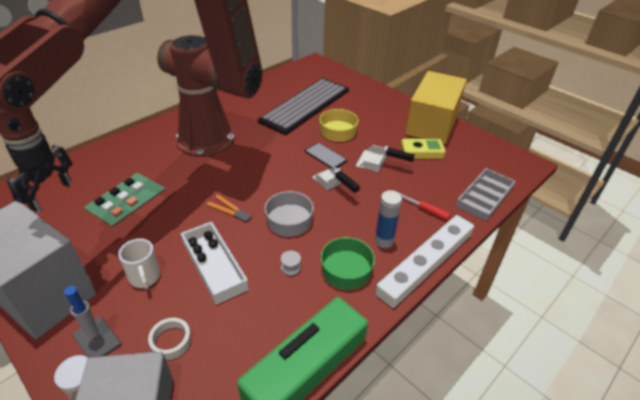

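View pics/top0.png

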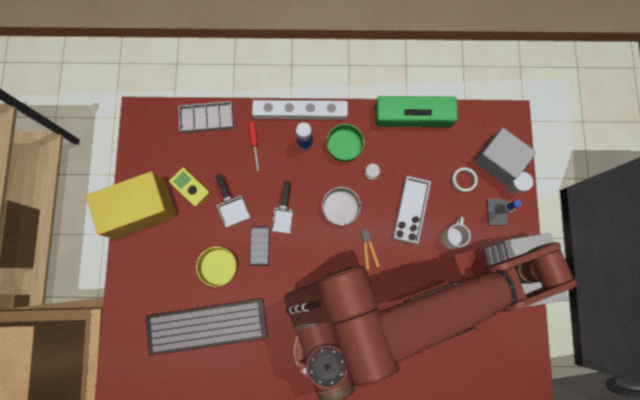

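The dish candidates are grey steel (340,206 in top), green (346,142) and yellow (217,266); the grey one fits. The scoop candidates are (283,215) and (232,205). The one at (283,215) has the narrower pan, so I'll confirm it in a crop and measure.

```bash
cat > h.py <<'E'
import numpy as np, cv2
from rig import arm
from scipy.spatial.transform import Rotation as Ro
def ray(p,u):
    d=p["R"].T@np.linalg.solve(p["K"],[u[0],u[1],1.]); return -p["R"].T@p["t"],d
def onz(p,u,z):
    c,d=ray(p,u); return c+d*(z-c[2])/d[2]
def tri(ps,us):
    A=[];b=[]
    for p,u in zip(ps,us):
        c,d=ray(p,u); d/=np.linalg.norm(d); M=np.eye(3)-np.outer(d,d); A.append(M);b.append(M@c)
    return np.linalg.lstsq(np.vstack(A),np.hstack(b),rcond=None)[0]
def proj(p,X):
    c=p["R"]@np.asarray(X)+p["t"]; u=p["K"]@c; return u[:2]/u[2]
def crop(p,x0,x1,y0,y1,k,name): 
    cv2.imwrite("pics/"+name,cv2.resize(p["image"][y0:y1,x0:x1,::-1],None,fx=k,fy=k,interpolation=cv2.INTER_CUBIC))
E
python3 - <<'E'
from h import *
s=arm.capture("scene");t=arm.capture("top")
crop(t,205,445,160,260,3.3,"topc.png"); crop(s,170,450,110,310,2.8,"scenec.png")
for l in("scoop_narrow","scoop_wide","tub","dish"):
    for p,n in((t,"top"),(s,"scene")):
        for d in arm.outline_of(p,l)[:4]:
            c,_=cv2.findContours(d["pixels"].astype(np.uint8),0,2); c=max(c,key=cv2.contourArea)
            b=cv2.minAreaRect(c); print(l,n,round(d["conf"],2),np.round(d["centre"]),np.round(cv2.boxPoints(b)).tolist())
for l,a,b in(("grip",(286,195),None),("pan",(282,222),(327,178)),("tub",(412,210),(214,262)),("dish",(340,206),(290,224)),("wide",(235,210),(372,161))):
    if b: print(l,tri([t,s],[a,b]).round(3))
print(onz(t,(286,195),.056).round(3))
E
```

```text
scoop_narrow top 0.75 [278. 217.] [[273.0, 181.0], [291.0, 181.0], [291.0, 232.0], [273.0, 232.0]]
scoop_narrow scene 0.56 [333. 181.] [[312.0, 177.0], [327.0, 159.0], [361.0, 186.0], [346.0, 205.0]]
scoop_wide top 0.84 [229. 208.] [[205.0, 179.0], [230.0, 169.0], [250.0, 217.0], [225.0, 227.0]]
scoop_wide top 0.22 [283. 216.] [[271.0, 230.0], [278.0, 180.0], [297.0, 183.0], [290.0, 233.0]]
scoop_wide scene 0.66 [139. 261.] [[115.0, 245.0], [149.0, 235.0], [163.0, 282.0], [130.0, 293.0]]
scoop_wide scene 0.62 [377. 154.] [[357.0, 146.0], [413.0, 146.0], [413.0, 169.0], [357.0, 169.0]]
tub top 0.67 [411. 203.] [[392.0, 239.0], [405.0, 176.0], [430.0, 181.0], [417.0, 244.0]]
tub scene 0.88 [216. 269.] [[176.0, 238.0], [209.0, 217.0], [251.0, 286.0], [218.0, 306.0]]
dish top 0.95 [218. 267.] [[188.0, 267.0], [216.0, 239.0], [244.0, 267.0], [216.0, 295.0]]
dish top 0.89 [345. 142.] [[327.0, 124.0], [363.0, 124.0], [363.0, 161.0], [327.0, 161.0]]
dish top 0.8 [344. 205.] [[315.0, 197.0], [349.0, 180.0], [365.0, 214.0], [332.0, 230.0]]
dish scene 0.95 [287. 215.] [[265.0, 191.0], [312.0, 191.0], [312.0, 234.0], [265.0, 234.0]]
dish scene 0.91 [348. 262.] [[320.0, 237.0], [372.0, 237.0], [372.0, 288.0], [320.0, 288.0]]
dish scene 0.82 [338. 122.] [[320.0, 109.0], [356.0, 109.0], [356.0, 140.0], [320.0, 140.0]]
pan [0.458 0.158 0.006]
tub [ 0.506 -0.32   0.019]
dish [ 0.522 -0.059 -0.009]
wide [0.502 0.334 0.007]
[0.549 0.141 0.056]
```

View pics/topc.png

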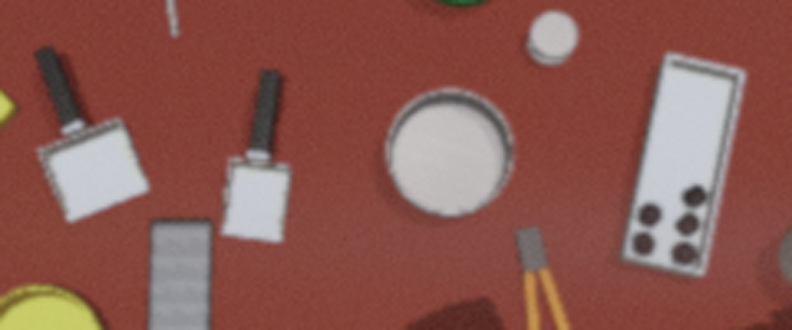

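View pics/scenec.png

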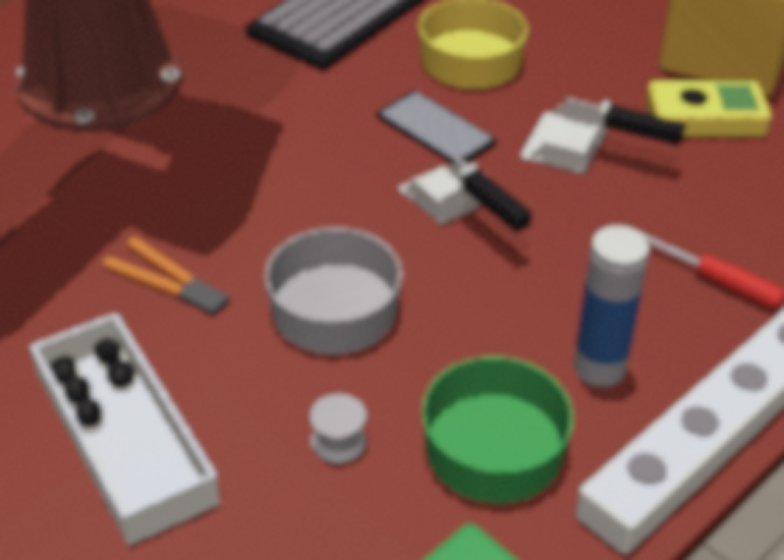

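Run:
```python
from h import *
t=arm.capture("top"); s=arm.capture("scene")
P=lambda c,z: onz(t,(205+(c[0]+.5)/3.3-.5,160+(c[1]+.5)/3.3-.5),z)
S=lambda c,z: onz(s,(170+(c[0]+.5)/2.8-.5,110+(c[1]+.5)/2.8-.5),z)
print("lip",P((222,237),.001).round(3),P((283,242),.001).round(3))
print("backwall top",P((229,160),.034).round(3),P((290,166),.034).round(3))
print("handle near",P((258,152),.068).round(3),"far",P((262,72),.068).round(3),P((279,74),.068).round(3))
print("scene handle far top", S((520,212),.06).round(3))
c=[P(c,.042) for c in((668,55),(745,72),(703,275),(622,260))]; print("tub",np.round(c,3).tolist(),np.mean(c,0).round(3))
c=[S(c,.042) for c in((30,346),(118,315),(215,480),(128,522))]; print("tubS",np.round(c,3).tolist(),np.mean(c,0).round(3))
print("dish",P((450,152),.05).round(3),S((334,280),.052).round(3))
for b in((650,214),(643,243),(695,196),(687,223),(684,252)): print("buf",P(b,.018).round(3))
print(Ro.from_quat(arm.state()["tcp_rot"][[1,2,3,0]]).as_matrix().round(3))
```

```text
lip [0.422 0.194 0.001] [0.417 0.126 0.001]
backwall top [0.504 0.186 0.034] [0.498 0.118 0.034]
handle near [0.508 0.151 0.068] far [0.597 0.149 0.068] [0.595 0.13  0.068]
scene handle far top [0.587 0.149 0.06 ]
tub [[0.626, -0.304, 0.042], [0.608, -0.39, 0.042], [0.38, -0.336, 0.042], [0.396, -0.247, 0.042]] [ 0.502 -0.319  0.042]
tubS [[0.38, -0.333, 0.042], [0.403, -0.247, 0.042], [0.632, -0.304, 0.042], [0.616, -0.385, 0.042]] [ 0.508 -0.317  0.042]
dish [ 0.513 -0.059  0.05 ] [ 0.522 -0.063  0.052]
buf [ 0.45  -0.284  0.018]
buf [ 0.417 -0.275  0.018]
buf [ 0.471 -0.335  0.018]
buf [ 0.44  -0.325  0.018]
buf [ 0.408 -0.32   0.018]
[[-0.903  0.     0.43 ]
 [-0.43   0.    -0.903]
 [-0.    -1.    -0.   ]]
```

```bash
cat >> h.py <<'E'
def scoopR(head,pitch):  # head deg of handle dir; pitch>0 nose down; tool x=-sx,y=-sz,z=-sy
    h=np.radians(head); S=Ro.from_euler("z",head,degrees=True)*Ro.from_euler("y",pitch,degrees=True)
    S=S.as_matrix(); return np.c_[-S[:,0],-S[:,2],-S[:,1]],S
def plan(pos,R):
    s=arm.state(); R0=Ro.from_quat(s["tcp_rot"][[1,2,3,0]]); 
    print("t",round(s["time"],2),"tcp",s["tool_pos"].round(4),"F",s["force"].round(1),"w",round(s["grip_width"],4))
    rv=(R0.inv()*Ro.from_matrix(R)).as_rotvec(degrees=True)/6; d=np.asarray(pos)-s["tool_pos"]
    print("rot units",rv.round(2),"| shift before rot",(R0.as_matrix().T@d/.02).round(2),"| after rot",(R.T@d/.02).round(2))
E
python3 -m pendant '[[[0,0.9,0,0,0,0,1],[0,0.9,0,0,0,0,1],[0,0.9,0,0,0,0,1],[0,0.9,0,0,0,0,1],[0,0.9,0,0,0,0,1],[0,0.85,0,0,0,0,1],[0,0,0,-0.26,0,-1,1],[0,0,0,-0.26,0,-1,1],[0,0,0,-0.26,0,-1,1],[0,0,0,-0.26,0,-1,1],[0,0,0,-0.26,0,-1,1],[0,0,0,-0.26,0,-1,1],[0,0,0,-0.26,0,-1,1],[0,0,0,-0.26,0,-1,1],[0,0,0,-0.26,0,-1,1],[0,0,0,-0.26,0,-1,1],[0,0,0,-0.26,0,-1,1],[0,0,0,-0.26,0,-1,1],[0,0,0,-0.26,0,-1,1],[0,0,0,-0.26,0,-1,1]]]'
python3 -c "
from h import *
plan([.543,.1455,.14],scoopR(-6.6,0)[0])"
```

```text
time: 3.07
tool_pos: [0.3738, -0.2935, 0.2315]
tcp_rot: [0.041, -0.041, -0.706, 0.706]
force: [-0.3, 0.4, 0.3]
grip_width: 0.0854
t 3.07 tcp [ 0.3738 -0.2935  0.2315] F [-0.3  0.4  0.3] w 0.0854
rot units [-0. -0. -0.] | shift before rot [ -5.87   4.57 -22.78] | after rot [ -5.88   4.58 -22.78]
```

```bash
python3 -m pendant '[[[0,0,0,-0.26,0.1,-1,1],[0,0,0,-0.26,0.1,-1,1],[0,0,0,-0.26,0.1,-1,1],[0,0,0,-0.26,0.1,-1,1],[0,0,0,-0.26,0.1,-1,1],[0,0,0,-0.26,0.1,-1,1],[0,0,0,-0.26,0.1,-1,1],[0,0,0,-0.26,0.1,-1,1],[0,0,0,-0.26,0.1,-1,1],[0,0,0,-0.26,0.1,-1,1],[0,0,0,-0.26,0.2,-1,1],[0,0,0,-0.26,0.2,-1,1],[0,0,0,-0.26,0.2,-1,1],[0,0,0,-0.26,0.2,-1,1],[0,0,0,-0.26,0.2,-1,1],[0,0,0,-0.26,0.2,-1,1],[0,0,0,-0.26,0.2,-1,1],[0,0,0,-0.26,0.2,-1,1],[0,0,0,-0.26,0.2,-1,1],[0,0,0,-0.26,0.2,-1,1]]]'
python3 -m pendant '[[[0,0,0,-0.22,0.3,-1,1],[0,0,0,-0.22,0.4,-1,1],[0,0,0,-0.22,0.4,-0.8,1],[0,0,0,0,0,0,1]]]'
python3 - <<'E'
from h import *
plan([.543,.1455,.041],scoopR(-6.6,0)[0])
s=arm.capture("scene");t=arm.capture("top")
crop(t,235,335,150,250,5.5,"t1.png"); crop(s,280,410,110,230,5,"s1.png")
for p in(s,t): print([(l,[(round(d["conf"],2),d["centre"]) for d in arm.place_of(p,l)]) for l in("scoop_narrow_grip","scoop_narrow_pan")])
E
```

```text
time: 4.73
tool_pos: [0.5233, 0.092, 0.1713]
tcp_rot: [-0.041, 0.041, 0.706, -0.706]
force: [0.6, -0.0, 1.6]
grip_width: 0.0854
time: 5.07
tool_pos: [0.5422, 0.1473, 0.1478]
tcp_rot: [-0.041, 0.039, 0.706, -0.706]
force: [-0.8, 0.4, 0.1]
grip_width: 0.0855
t 5.07 tcp [0.5422 0.1473 0.1478] F [-0.8  0.4  0.1] w 0.0855
rot units [0.01 0.02 0.02] | shift before rot [-0.06  5.34  0.09] | after rot [-0.05  5.34  0.09]
[('scoop_narrow_grip', [(0.71, [347.5, 178.5]), (0.57, [419.8, 151.8]), (0.43, [188.8, 244.8])]), ('scoop_narrow_pan', [(0.81, [324.9, 174.7]), (0.42, [371.0, 163.5])])]
[('scoop_narrow_grip', [(0.51, [286.7, 193.7]), (0.35, [408.9, 211.3])]), ('scoop_narrow_pan', [])]
```

View pics/t1.png

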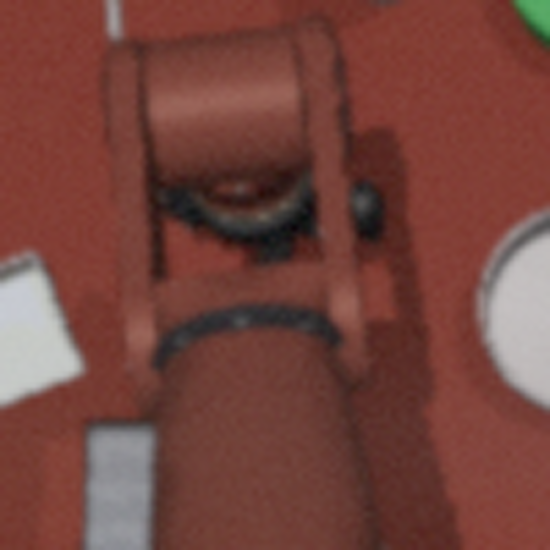

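View pics/s1.png

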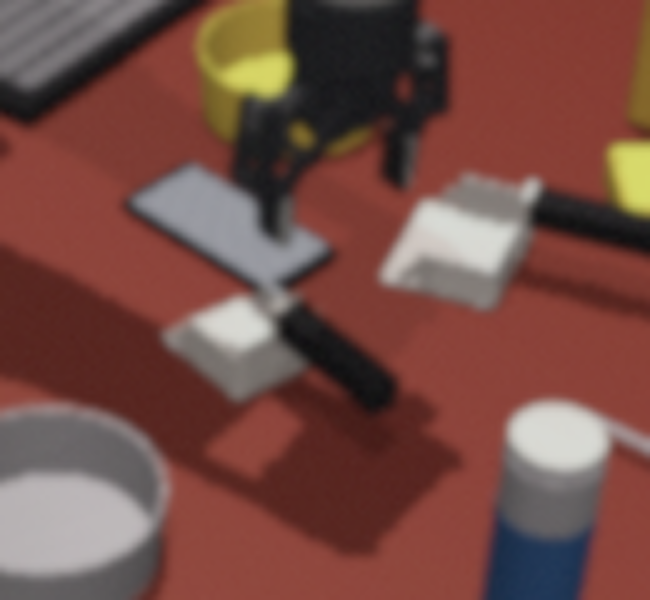

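The crop shows the narrow scoop's handle right of centre, with the fingers straddling it from above. The wide scoop is further right and clearly broader. Now I'll triangulate the grip and descend.

```bash
python3 - <<'E'
from h import *
s=arm.capture("scene");t=arm.capture("top")
print(tri([t,s],[(286.3,194.5),(347.5,178.5)]).round(4), onz(s,(347.5,178.5),.056).round(4))
for h,e in((.056,(.543,.1455,.056)),): print(proj(s,e),proj(t,e))
E
python3 -m pendant '[[[0,0,0,0,0.9,0,1],[0,0,0,0,0.9,0,1],[0,0,0,0,0.9,0,1],[0,0,0,0,0.9,0,1],[0,0,0,0,0.9,0,1],[0,0,0,0,0.75,0,1],[0,0,0,0,0,0,1]]]'
python3 - <<'E'
from h import *
plan([.543,.1455,.041],scoopR(-6.6,0)[0])
s=arm.capture("scene"); crop(s,290,390,130,220,6,"s2.png")
E
```

```text
[0.5522 0.1432 0.0686] [0.5451 0.1594 0.056 ]
[343.92080121 180.15823669] [284.82152765 196.73801886]
time: 6.05
tool_pos: [0.5394, 0.1441, 0.0411]
tcp_rot: [0.043, -0.039, -0.705, 0.706]
force: [-0.9, 0.3, -1.8]
grip_width: 0.0856
t 6.05 tcp [0.5394 0.1441 0.0411] F [-0.9  0.3 -1.8] w 0.0856
rot units [-0.02 -0.01  0.06] | shift before rot [-0.17  0.   -0.09] | after rot [-0.17  0.01 -0.09]
```

View pics/s2.png

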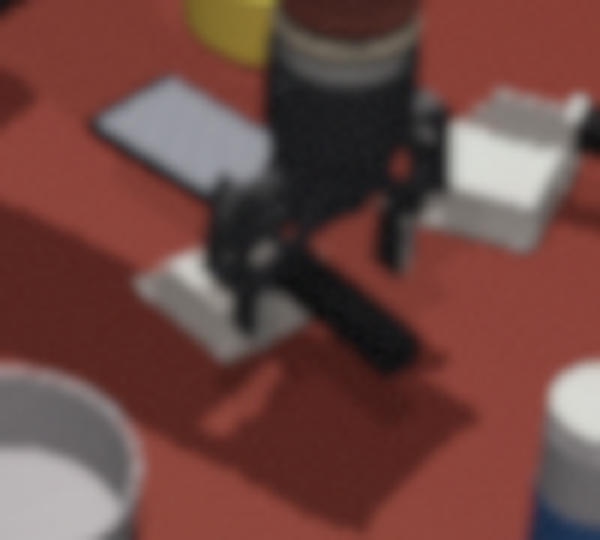

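```bash
python3 -m pendant '[[[0,0,0,-0.3,0,0,1],[0,0,0,0,0,0,0.5],[0,0,0,0,0,0,0],[0,0,0,0,0,0,0],[0,0,0,0,0,0,0],[0,0,0,0,0,0,0],[0,0,0,0,0,0,0],[0,0,0,0,0,0,0],[0,0,0,0,0,0,0],[0,0,0,0,0,0,0],[0,0,0,0,0,0,0]]]'
python3 - <<'E'
from h import *
plan([.543,.1455,.041],scoopR(-6.6,0)[0])
s=arm.capture("scene"); crop(s,290,390,130,220,6,"s3.png")
E
```

```text
time: 7.02
tool_pos: [0.5488, 0.1445, 0.0448]
tcp_rot: [-0.041, 0.041, 0.706, -0.706]
force: [0.3, -0.1, 3.6]
grip_width: 0.0211
t 7.02 tcp [0.5488 0.1445 0.0448] F [ 0.3 -0.1  3.6] w 0.0211
rot units [ 0.   -0.   -0.01] | shift before rot [ 0.29  0.19 -0.02] | after rot [ 0.29  0.19 -0.02]
```

View pics/s3.png

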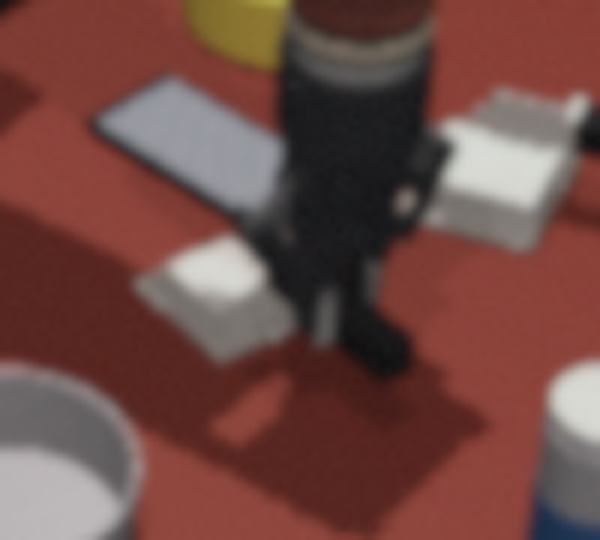

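```bash
python3 -m pendant '[[[0,0,0,0,-0.4,0,0],[0,0,0,0,-1,0,0],[0,0,0,0,-1,0,0],[0,0,0,0,-1,0,0],[0,0,0,0,-1,0,0],[0,0,0,0,-1,0,0],[0,0,0,0,-1,0,0],[0,0,0,0,-1,0,0],[0,0,0,0,-1,0,0],[0,0,0,0,-1,0,0],[0,0,0,0,-1,0,0],[0,0,0,0,-0.4,0,0],[0,0.57,0,0,0,0,0],[0,0.57,0,0,0,0,0],[0,0,0,-0.47,0,1,0],[0,0,0,-0.47,0,1,0],[0,0,0,-0.47,0,1,0],[0,0,0,-0.47,0,1,0],[0,0,0,-0.47,0,1,0],[0,0,0,-0.47,0,1,0]]]'
python3 -m pendant '[[[0,0,0,-0.47,0,1,0],[0,0,0,-0.47,0,1,0],[0,0,0,-0.47,0,1,0],[0,0,0,-0.47,0,1,0],[0,0,0,-0.47,0,1,0],[0,0,0,-0.47,0,1,0],[0,0,0,-0.47,0,1,0],[0,0,0,-0.47,0,1,0],[0,0,0,-0.47,0,1,0],[0,0,0,-0.47,0,1,0],[0,0,0,-0.47,0,1,0],[0,0,0,-0.47,0,1,0],[0,0,0,-0.47,0,1,0],[0,0,0,-0.47,0,1,0],[0,0,0,-0.47,0,1,0],[0,0,0,-0.47,0,1,0],[0,0,0,-0.47,0,1,0],[0,0,0,0,0.5,0,0],[0,0,0,0,0.5,0,0],[0,0,0,0,0,0,0]]]'
python3 - <<'E'
from h import *
plan([.651,-.353,.15],scoopR(-13.4,0)[0])
s=arm.capture("scene");t=arm.capture("top")
crop(t,370,470,150,260,5,"t4.png"); crop(s,140,300,180,320,4.5,"s4.png")
E
```

```text
time: 8.73
tool_pos: [0.5745, 0.0135, 0.2587]
tcp_rot: [0.084, -0.082, -0.702, 0.702]
force: [0.7, 0.3, -2.0]
grip_width: 0.0206
time: 10.4
tool_pos: [0.6495, -0.3516, 0.2348]
tcp_rot: [-0.086, 0.08, 0.704, -0.701]
force: [-0.8, 0.1, -2.5]
grip_width: 0.021
t 10.4 tcp [ 0.6495 -0.3516  0.2348] F [-0.8  0.1 -2.5] w 0.021
rot units [ 0.03 -0.01  0.08] | shift before rot [-0.12  4.24  0.07] | after rot [-0.09  4.24  0.05]
```

View pics/t4.png

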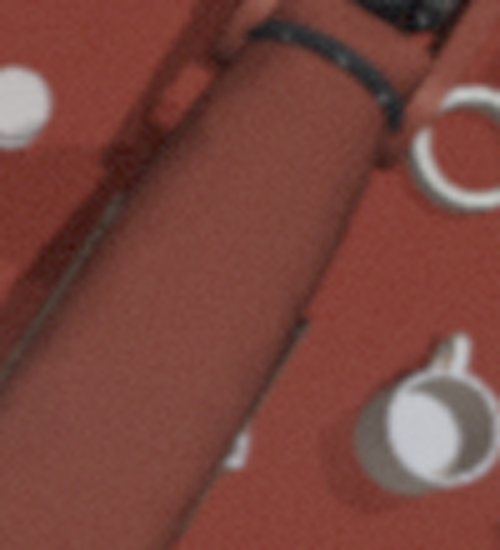

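View pics/s4.png

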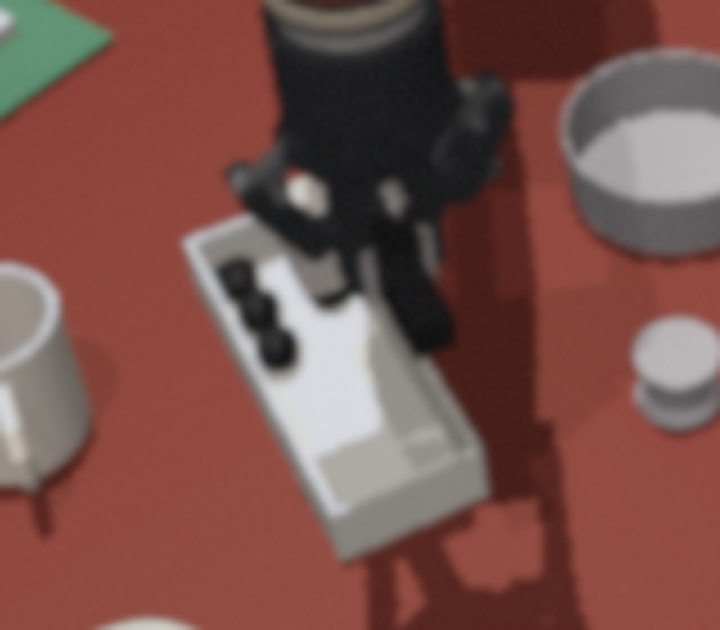

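The arm hides the top view, so I'll overlay model wireframes on the scene view to check the scoop and tub estimates.

```bash
cat >> h.py <<'E'
A,CZ=.0905,.0448
TUB=np.array([.505,-.318]);TH=-13.4
def box(x0,x1,y0,y1,z0,z1): return np.array([[x,y,z] for z in(z0,z1) for x,y in((x0,y0),(x1,y0),(x1,y1),(x0,y1))])
E12=[(i,(i+1)%4) for i in range(4)]+[(4+i,4+(i+1)%4) for i in range(4)]+[(i,i+4) for i in range(4)]
def scoop():
    s=arm.state(); R=Ro.from_quat(s["tcp_rot"][[1,2,3,0]]).as_matrix(); S=np.c_[-R[:,0],-R[:,2],-R[:,1]]
    return s["tool_pos"]-S@[A,0,CZ],S
def overlay(p,name,x0,x1,y0,y1,k,tub=TUB,th=TH):
    im=cv2.resize(p["image"][y0:y1,x0:x1,::-1],None,fx=k,fy=k,interpolation=cv2.INTER_CUBIC)
    o,S=scoop(); T=Ro.from_euler("z",th,degrees=True).as_matrix()
    def dr(b,M,t,c):
        q=[((proj(p,M@v+t)-[x0,y0]+.5)*k-.5).round().astype(int) for v in b]
        for i,j in E12: cv2.line(im,tuple(map(int,q[i])),tuple(map(int,q[j])),c,1)
    dr(box(.044,.14,-.011,.011,.044,.068),S,o,(0,255,255)); 
    dr(box(-.04,.04,-.033,.033,0,.002),S,o,(0,255,0)); dr(box(-.015,.04,-.033,.033,0,.032),S,o,(0,200,0))
    t3=np.r_[tub,0]; dr(box(-.117,.117,-.044,.044,0,.042),T,t3,(255,0,0)); dr(box(-.113,.113,-.04,.04,.004,.042),T,t3,(255,0,255))
    cv2.imwrite("pics/"+name,im)
    sx=T.T@(o-t3); hd=np.degrees(np.arctan2(S[1,0],S[0,0])); print("scoop in tub frame mm",(sx*1e3).round(1),"lip",((sx+T.T@S@[-.04,0,0])*1e3).round(1),"head",hd.round(2),"pitch",np.degrees(np.arcsin(-S[2,0])).round(1))
E
python3 - <<'E'
from h import *
s=arm.capture("scene"); overlay(s,"o4.png",140,300,180,310,5)
E
```

```text
scoop in tub frame mm [ 59.5   1.  194.4] lip [ 19.5   1.  194.5] head -13.39 pitch 0.1
```

View pics/o4.png

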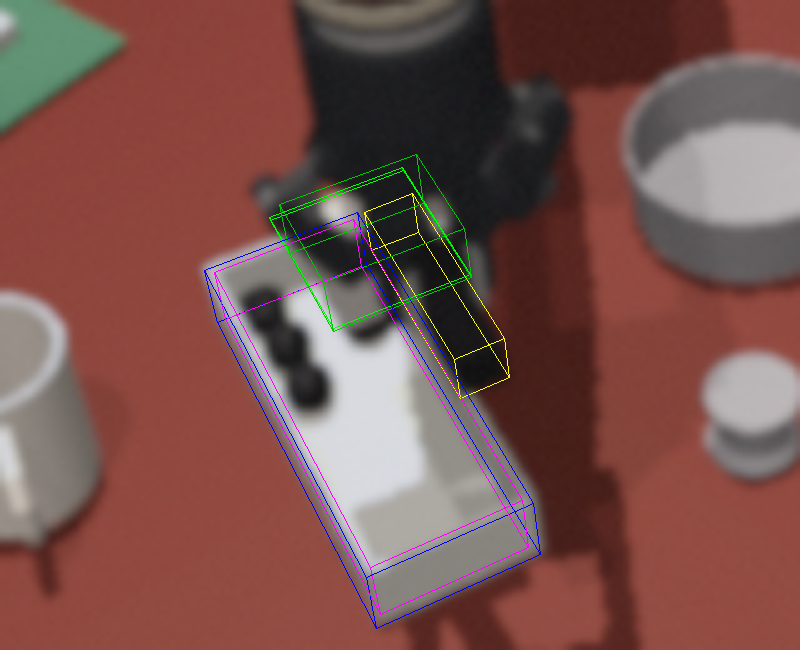

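```bash
python3 -m pendant '[[[0,0,0.67,0,0.9,0,0],[0,0,0.67,0,0.9,0,0],[0,0,0,0,1,0,0],[0,0,0,0,1,0,0],[0,0,0,0,1,0,0],[0,0,0,0,1,0,0],[0,0,0,0,0,0,0]]]'
cat >> h.py <<'E'
def liptarget(lx,ly,lz,pitch,head=TH):
    R,S=scoopR(head,pitch); T=Ro.from_euler("z",TH,degrees=True).as_matrix()
    plan(np.r_[TUB,0]+T@np.array([lx,ly,lz])+S@np.array([.04+A,0,CZ]),R)
E
python3 - <<'E'
from h import *
s=arm.capture("scene"); overlay(s,"o5.png",140,300,180,310,5)
liptarget(.020,0,.006,-8)
E
```

```text
time: 11.13
tool_pos: [0.6613, -0.3534, 0.12]
tcp_rot: [0.036, -0.129, -0.696, 0.705]
force: [-1.0, 1.1, -2.8]
grip_width: 0.0207
scoop in tub frame mm [77.5  1.5 65.6] lip [37.8  1.5 60.3] head -13.4 pitch -7.7
t 11.18 tcp [ 0.6621 -0.354   0.1222] F [ 0.2  0.8 -2.1] w 0.0209
rot units [ 0.02 -0.    0.05] | shift before rot [1.26 2.54 0.08] | after rot [1.27 2.53 0.07]
```

View pics/o5.png

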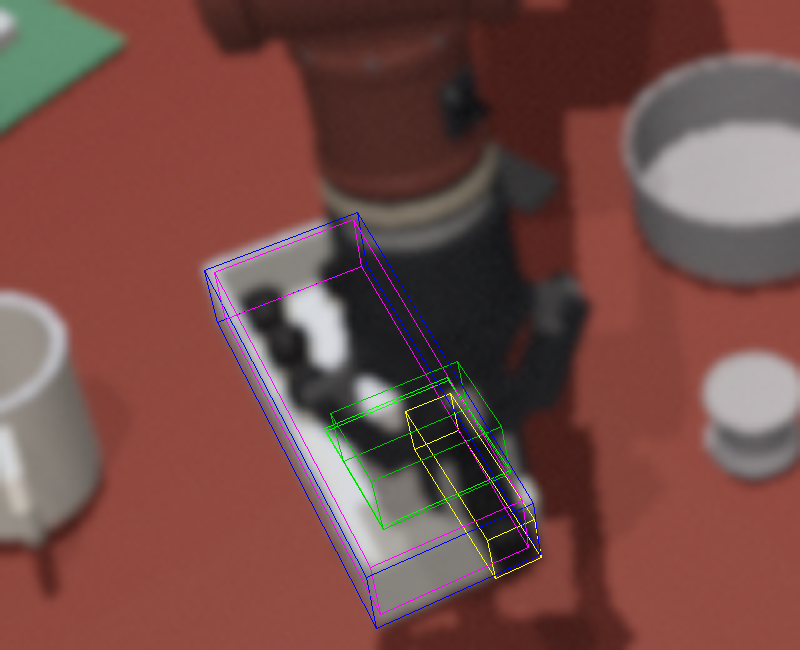

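```bash
python3 -m pendant '[[[0,0,0,0.63,0,0.05,0],[0,0,0,0.63,0,0.05,0],[0,0,0,0,0.7,0,0],[0,0,0,0,0.7,0,0],[0,0,0,0,0.7,0,0],[0,0,0,0,0,0,0]]]'
python3 - <<'E'
from h import *
s=arm.capture("scene"); overlay(s,"o6.png",140,300,180,310,5)
liptarget(.020,0,.004,-8)
E
```

```text
time: 11.68
tool_pos: [0.6431, -0.352, 0.0754]
tcp_rot: [0.035, -0.13, -0.696, 0.705]
force: [-0.9, 0.9, -3.1]
grip_width: 0.0207
scoop in tub frame mm [58.9 -1.1 19.8] lip [19.3 -1.  14.5] head -13.44 pitch -7.7
t 11.73 tcp [ 0.6434 -0.3522  0.0764] F [-0.   0.2 -2.1] w 0.0209
rot units [ 0.02 -0.01  0.04] | shift before rot [ 0.05  0.49 -0.06] | after rot [ 0.05  0.49 -0.06]
```

View pics/o6.png

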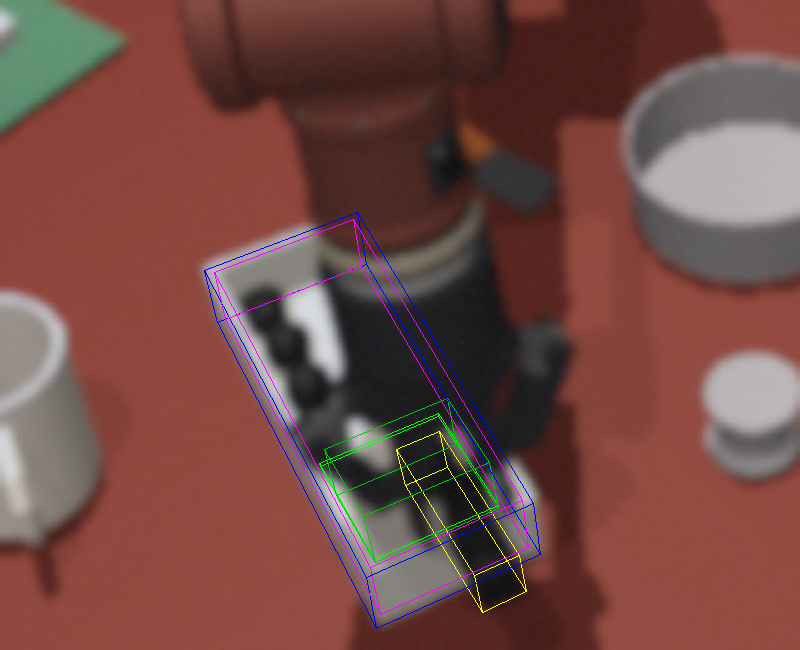

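```bash
python3 -m pendant '[[[0,0,0,0,0.25,-0.05,0],[0,0,0,0,0.22,0,0],[0,0,0,0,0.1,0,0],[0,0,0,0,0,0,0]]]'
python3 -c "
from h import *
liptarget(.020,0,.004,-8)"
python3 -m pendant '[[[0,0,0,0.4,-0.055,0,0],[0,0,0,0.4,-0.055,0,0],[0,0,0,0.4,-0.055,0,0],[0,0,0,0.4,-0.055,0,0],[0,0,0,0,0,0,0]]]'
python3 - <<'E'
from h import *
s=arm.capture("scene"); overlay(s,"o7.png",140,300,180,310,5)
liptarget(-.112,0,.004,-8)
E
```

```text
time: 12.07
tool_pos: [0.6465, -0.353, 0.0682]
tcp_rot: [0.034, -0.132, -0.695, 0.706]
force: [-0.5, -0.3, -1.0]
grip_width: 0.0209
t 12.07 tcp [ 0.6465 -0.353   0.0682] F [-0.5 -0.3 -1. ] w 0.0209
rot units [ 0.   -0.01 -0.  ] | shift before rot [ 0.15  0.06 -0.06] | after rot [ 0.15  0.06 -0.06]
time: 12.48
tool_pos: [0.6128, -0.3449, 0.0683]
tcp_rot: [0.034, -0.131, -0.695, 0.706]
force: [-0.2, 0.3, -2.7]
grip_width: 0.0212
scoop in tub frame mm [28.8 -1.2 11.6] lip [-10.8  -1.1   6.1] head -13.5 pitch -8.0
t 12.53 tcp [ 0.6138 -0.3453  0.0686] F [ 0.5  0.1 -1.2] w 0.0208
rot units [ 0.   -0.02  0.  ] | shift before rot [ 5.02 -0.6  -0.06] | after rot [ 5.02 -0.6  -0.07]
```

View pics/o7.png

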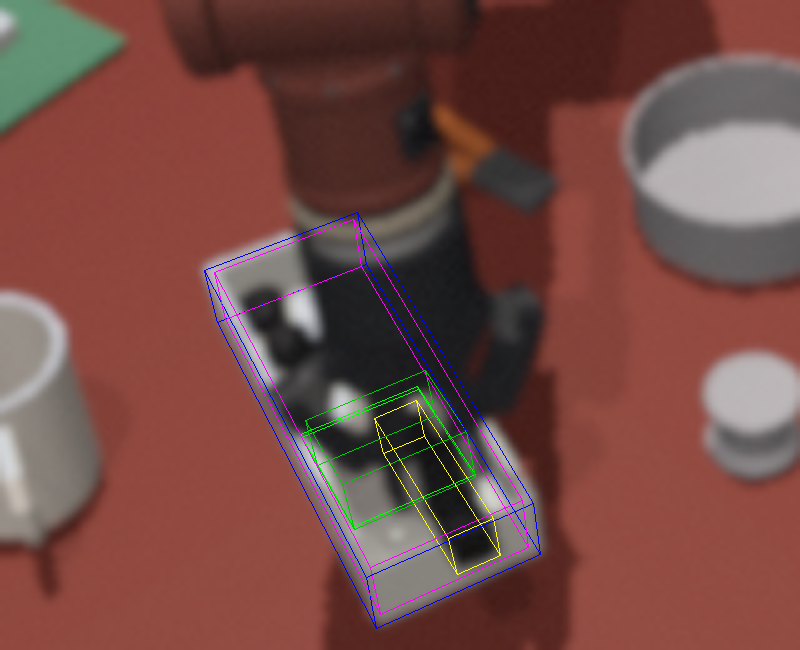

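```bash
python3 -m pendant '[[[0,0,0,0,0.12,0,0],[0,0,0,0,0.05,0,0],[0,0,0,0.3,-0.04,0,0],[0,0,0,0.4,-0.055,0,0],[0,0,0,0.4,-0.055,0,0],[0,0,0,0,0,0,0]]]'
python3 -c "
from h import *
liptarget(-.112,0,.004,-8)"
python3 -m pendant '[[[0,0,0,0.4,-0.055,0,0],[0,0,0,0.4,-0.055,0,0],[0,0,0,0.4,-0.055,0,0],[0,0,0,0,0,0,0]]]'
python3 - <<'E'
from h import *
s=arm.capture("scene"); overlay(s,"o8.png",140,300,180,310,5)
liptarget(-.112,0,.004,-8)
E
```

```text
time: 13.03
tool_pos: [0.5927, -0.3404, 0.0655]
tcp_rot: [0.034, -0.132, -0.695, 0.706]
force: [-0.1, -1.6, 1.7]
grip_width: 0.0211
t 13.03 tcp [ 0.5927 -0.3404  0.0655] F [-0.1 -1.6  1.7] w 0.0211
rot units [-0.   -0.01 -0.  ] | shift before rot [ 3.93 -0.61 -0.07] | after rot [ 3.93 -0.61 -0.07]
time: 13.37
tool_pos: [0.5687, -0.3346, 0.065]
tcp_rot: [0.034, -0.131, -0.695, 0.706]
force: [1.0, -1.7, 1.9]
grip_width: 0.0207
scoop in tub frame mm [-17.5  -1.2   8. ] lip [-57.1  -1.2   2.5] head -13.45 pitch -7.9
t 13.42 tcp [ 0.5689 -0.3345  0.0648] F [ 0.3 -0.4  1.8] w 0.0209
rot units [ 0.   -0.01  0.01] | shift before rot [ 2.71 -0.46 -0.06] | after rot [ 2.71 -0.47 -0.06]
```

View pics/o8.png

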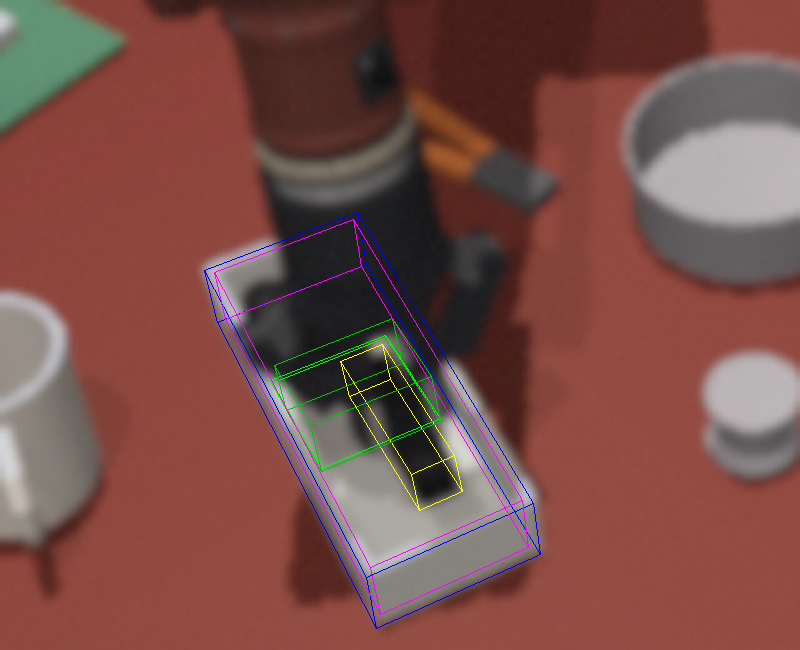

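```bash
python3 -m pendant '[[[0,0,0,0.4,-0.055,0,0],[0,0,0,0.4,-0.055,0,0],[0,0,0,0.4,-0.055,0,0],[0,0,0,0.4,-0.055,0,0],[0,0,0,0,0,0,0]]]'
python3 -m pendant '[[[0,0,0,0.3,-0.04,0,0],[0,0,0,0.3,-0.04,0,0],[0,0,0,0,0,0,0]]]'
python3 - <<'E'
from h import *
s=arm.capture("scene"); overlay(s,"o9.png",140,300,180,310,5)
liptarget(-.112,0,.004,-8)
E
```

```text
time: 13.83
tool_pos: [0.5374, -0.327, 0.0648]
tcp_rot: [0.034, -0.131, -0.695, 0.706]
force: [1.0, -1.7, 3.8]
grip_width: 0.0211
time: 14.08
tool_pos: [0.5295, -0.326, 0.0669]
tcp_rot: [0.031, -0.135, -0.694, 0.707]
force: [6.6, -1.5, 4.0]
grip_width: 0.021
scoop in tub frame mm [-57.2  -2.    9.2] lip [-96.8  -1.9   3.3] head -13.53 pitch -8.4
t 14.13 tcp [ 0.5296 -0.326   0.0668] F [ 6.4 -1.7  4.9] w 0.0209
rot units [-0.02 -0.02 -0.07] | shift before rot [ 0.73 -0.1  -0.1 ] | after rot [ 0.73 -0.09 -0.1 ]
```

View pics/o9.png

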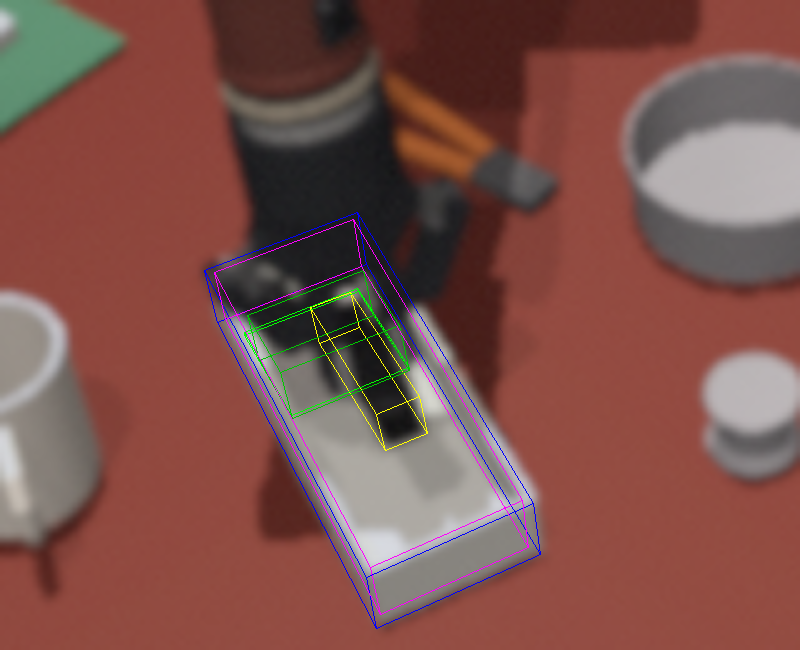

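```bash
python3 -m pendant '[[[0,0,0,0.2,-0.03,0,0],[0,0,0,0.2,-0.03,0,0],[0,0,0,0,0,0,0]]]'
python3 -c "
from h import *
liptarget(-.112,0,.004,-8)"
python3 -m pendant '[[[0,0,0,0.2,-0.03,0,0],[0,0,0,0,0,0,0]]]'
python3 -c "
from h import *
liptarget(-.112,0,.004,-8)
s=arm.capture('scene'); overlay(s,'o10.png',140,300,180,310,5)"
```

```text
time: 14.38
tool_pos: [0.5231, -0.3248, 0.068]
tcp_rot: [0.03, -0.135, -0.693, 0.707]
force: [5.7, -1.6, 2.1]
grip_width: 0.0209
t 14.38 tcp [ 0.5231 -0.3248  0.068 ] F [ 5.7 -1.6  2.1] w 0.0209
rot units [-0.03 -0.02 -0.1 ] | shift before rot [ 0.41  0.01 -0.12] | after rot [ 0.41  0.01 -0.12]
time: 14.55
tool_pos: [0.5159, -0.3222, 0.0655]
tcp_rot: [0.033, -0.132, -0.694, 0.707]
force: [4.8, -1.5, 4.5]
grip_width: 0.0209
t 14.55 tcp [ 0.5159 -0.3222  0.0655] F [ 4.8 -1.5  4.5] w 0.0209
rot units [-0.01 -0.   -0.02] | shift before rot [ 0.02 -0.05 -0.08] | after rot [ 0.02 -0.05 -0.08]
scoop in tub frame mm [-71.7  -1.6   8.3] lip [-111.3   -1.6    2.6] head -13.44 pitch -8.1
```

View pics/o10.png

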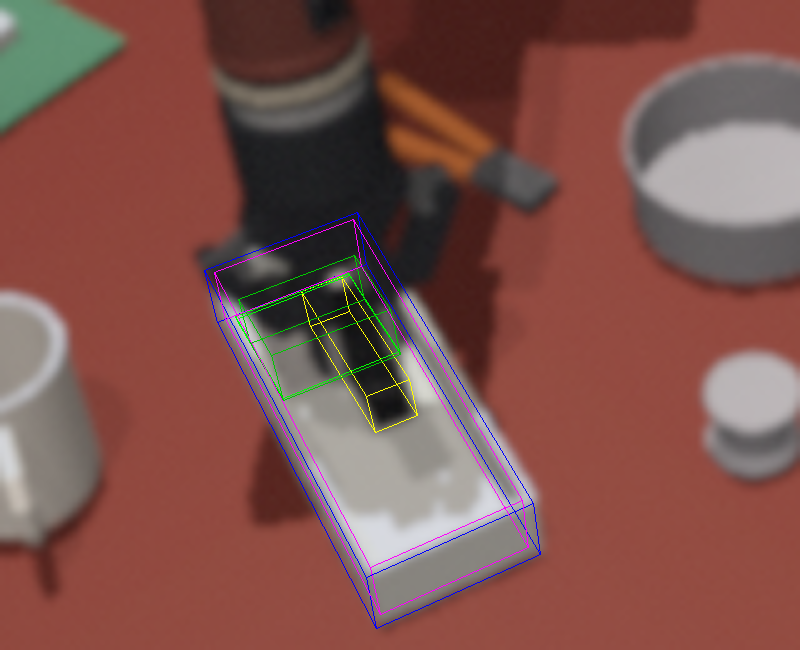

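```bash
python3 -m pendant '[[[0,0,0,0.15,-0.02,0,0],[0,0,0,0.1,-0.015,0,0],[0,0,0,0,0,0,0]]]'
cat >> h.py <<'E'
def seq(way,a=None):  # way: (lip x, y, z mm, pitch) -> per-step units; shift taken before turn
    T=Ro.from_euler("z",TH,degrees=True).as_matrix(); last=None
    for lx,ly,lz,p,n in way:
        R,S=scoopR(TH,p); P=np.r_[TUB,0]+T@np.array([lx,ly,lz])/1e3+S@np.array([.04+A,0,CZ])
        if last: 
            R0,P0=last; print(p,"n",n,"rot z",((Ro.from_matrix(R0).inv()*Ro.from_matrix(R)).as_rotvec(degrees=True)/6)[2].round(3),"shift total",(Ro.from_matrix((R0+R)/2).as_matrix().T@(P-P0)/.02).round(2))
        last=R,P
E
python3 -c "
from h import *
liptarget(-.112,0,.004,-8)
seq([(-112,0,4,-8,0),(-112,0,4,0,2),(-112,0,8,6,1),(-112,0,20,12,1),(-111,0,35,18,1),(-110,0,70,22,1)])"
```

```text
time: 14.85
tool_pos: [0.5121, -0.3215, 0.0661]
tcp_rot: [0.032, -0.134, -0.694, 0.707]
force: [6.6, -1.7, 4.8]
grip_width: 0.0209
t 14.85 tcp [ 0.5121 -0.3215  0.0661] F [ 6.6 -1.7  4.8] w 0.0209
rot units [-0.01 -0.02 -0.05] | shift before rot [-0.17  0.   -0.09] | after rot [-0.17  0.   -0.09]
0 n 2 rot z -1.333 shift total [-0.31  0.91 -0.  ]
6 n 1 rot z -1.0 shift total [-0.22  0.48  0.  ]
12 n 1 rot z -1.0 shift total [-0.14  0.09 -0.  ]
18 n 1 rot z -1.0 shift total [-0.09 -0.05 -0.  ]
22 n 1 rot z -0.667 shift total [ 0.4  -1.21  0.  ]
```

```bash
python3 -m pendant '[[[0,0,0,0.15,-0.02,0,0],[0,0,0,0,0,0,0]]]'; python3 -m pendant '[[[0,0,0,0.15,-0.02,0,0],[0,0,0,0,0,0,0]]]'
python3 -c "
from h import *
liptarget(-.112,0,.004,-8)
s=arm.capture('scene'); crop(s,170,250,210,290,7,'s11.png');t=arm.capture('top'); crop(t,370,450,180,260,7,'t11.png')"
```

```text
time: 15.02
tool_pos: [0.5112, -0.3216, 0.0674]
tcp_rot: [0.031, -0.136, -0.693, 0.707]
force: [9.3, -1.5, 4.9]
grip_width: 0.0209
time: 15.18
tool_pos: [0.5104, -0.3216, 0.0687]
tcp_rot: [0.029, -0.138, -0.693, 0.707]
force: [12.8, -1.0, 6.4]
grip_width: 0.0208
t 15.18 tcp [ 0.5104 -0.3216  0.0687] F [12.8 -1.   6.4] w 0.0208
rot units [-0.03 -0.03 -0.14] | shift before rot [-0.23  0.14 -0.12] | after rot [-0.23  0.14 -0.11]
```

View pics/s11.png

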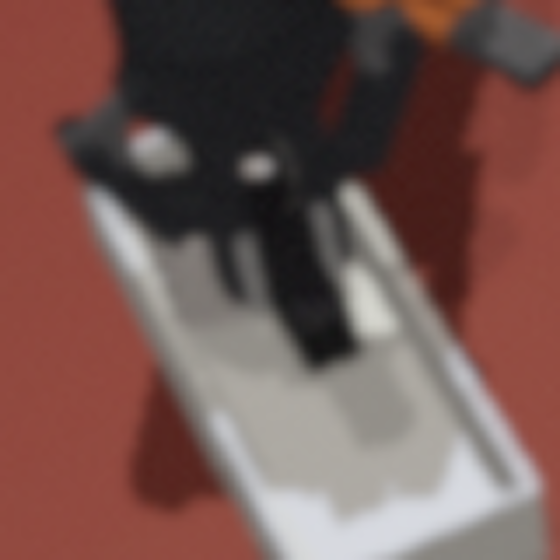

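View pics/t11.png

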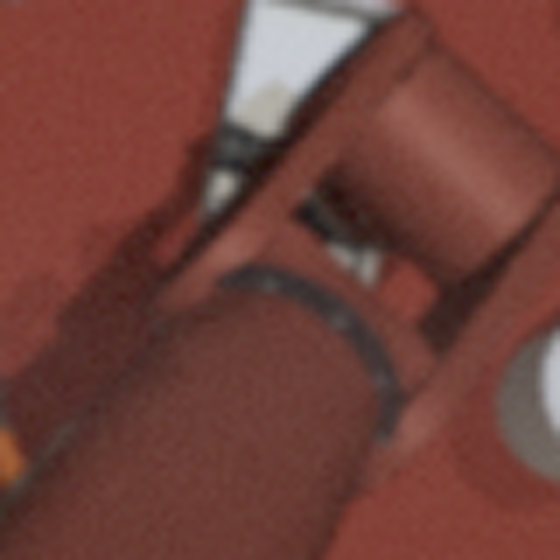

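```bash
python3 -m pendant '[[[0,0,0,-0.2,0.02,0,0],[0,0,-0.45,-0.1,0.28,0,0],[0,0,-0.45,-0.11,0.28,0,0],[0,0,-0.44,-0.11,0.28,0,0],[0,0,0,0,0,0,0]]]'
python3 -c "
from h import *
liptarget(-.112,0,.004,0)"
```

```text
time: 15.7
tool_pos: [0.5189, -0.3232, 0.0491]
tcp_rot: [0.082, -0.083, -0.702, 0.703]
force: [7.3, -2.2, 2.5]
grip_width: 0.021
t 15.7 tcp [ 0.5189 -0.3232  0.0491] F [ 7.3 -2.2  2.5] w 0.021
rot units [-0.01 -0.   -0.02] | shift before rot [-0.19  0.02 -0.09] | after rot [-0.19  0.02 -0.09]
```

```bash
python3 -m pendant '[[[0,0,-0.5,-0.12,0.05,0,0],[0,0,-0.5,-0.12,0.03,0,0],[0,0,-0.5,-0.1,0,0,0],[0,0,-0.5,-0.1,0,0,0],[0,0,-0.5,-0.1,0,0,0],[0,0,-0.5,-0.08,-0.05,0,0],[0,0,0,0,0,0,0]]]'
python3 -c "
from h import *
liptarget(-.110,0,.04,18)
s=arm.capture('scene'); overlay(s,'o12.png',150,250,200,290,7)"
```

```text
time: 16.28
tool_pos: [0.5268, -0.3232, 0.0432]
tcp_rot: [-0.194, -0.031, 0.707, -0.679]
force: [-0.5, 0.8, -3.3]
grip_width: 0.0211
t 16.28 tcp [ 0.5268 -0.3232  0.0432] F [-0.5  0.8 -3.3] w 0.0211
rot units [0.02 0.   0.07] | shift before rot [-0.28 -0.05 -0.  ] | after rot [-0.28 -0.04 -0.  ]
scoop in tub frame mm [-78.   -0.1  29.5] lip [-1.159e+02 -1.000e-01  4.210e+01] head -13.39 pitch 18.4
```

View pics/o12.png

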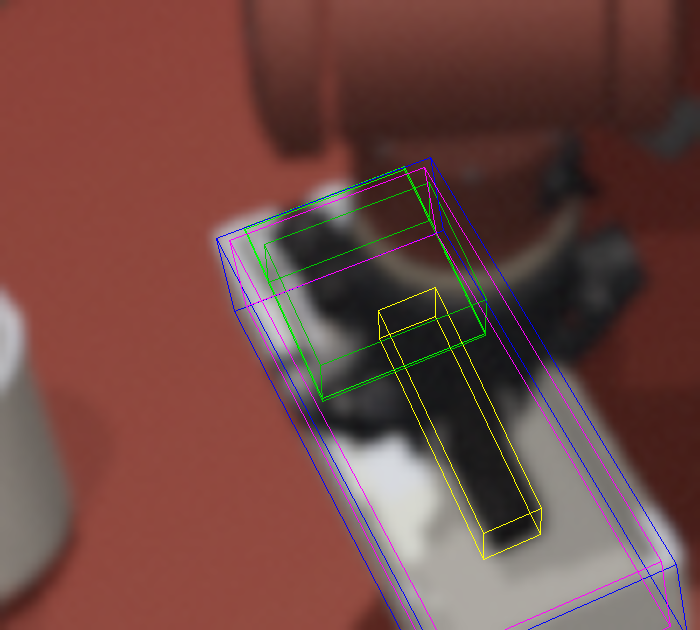

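```bash
python3 -m pendant '[[[0,0,-0.3,0.12,-0.5,0,0],[0,0,0,0.22,-0.7,0,0],[0,0,0,0.3,-0.9,0,0],[0,0,0,0.3,-0.9,0,0],[0,0,0,0.3,-0.9,0,0],[0,0,0,0.3,-0.9,0,0],[0,0,0,0.3,-0.9,0,0],[0,0,0,0.3,-0.9,0,0],[0,0,0,0,0,0,0]]]'
python3 -c "
from h import *
liptarget(-.110,0,.04,18)
s=arm.capture('scene'); crop(s,150,280,150,290,5,'s13.png');t=arm.capture('top'); crop(t,360,460,160,260,5.5,'t13.png')"
```

```text
time: 17.08
tool_pos: [0.5334, -0.3271, 0.1909]
tcp_rot: [-0.2, -0.036, 0.705, -0.679]
force: [1.6, -0.5, -3.2]
grip_width: 0.0207
t 17.08 tcp [ 0.5334 -0.3271  0.1909] F [ 1.6 -0.5 -3.2] w 0.0207
rot units [-0.02 -0.02  0.23] | shift before rot [-2.38  7.04 -0.14] | after rot [-2.21  7.1  -0.11]
```

View pics/s13.png

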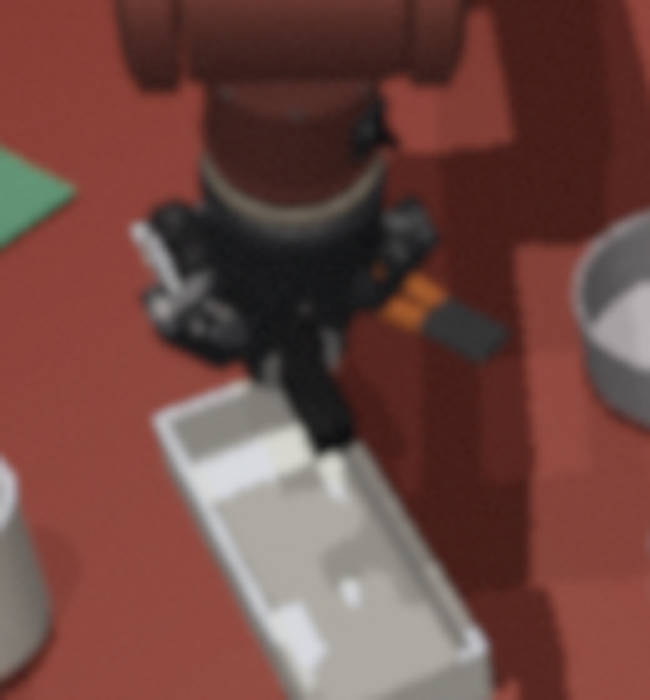

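View pics/t13.png

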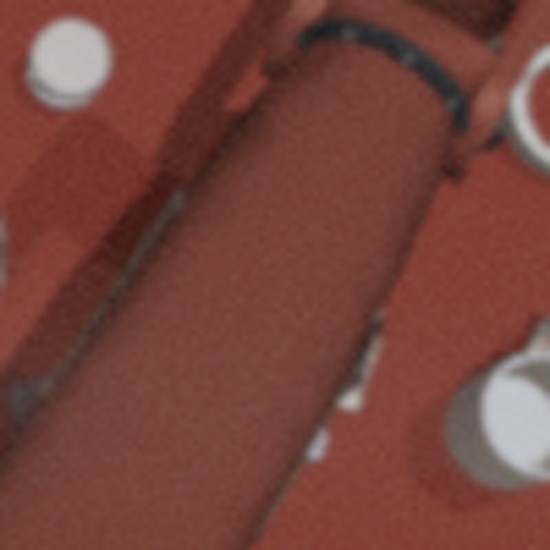

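```bash
cat >> h.py <<'E'
DISH=np.array([.519,-.060])
def lipw(lip,pitch,head):
    R,S=scoopR(head,pitch); return np.asarray(lip)+S@np.array([.04+A,0,CZ]),R
def wseq(way,head,start=True):
    last=None
    if start: P,R=lipw(way[0][0],way[0][1],head); plan(P,R); print("  target tcp",P.round(3))
    for lip,p in way:
        P,R=lipw(lip,p,head)
        if last: R0,P0=last; print(p,"rot",((Ro.from_matrix(R0).inv()*Ro.from_matrix(R)).as_rotvec(degrees=True)/6).round(2),"shift",(Ro.from_matrix((R0+R)/2).as_matrix().T@(P-P0)/.02).round(2),P.round(3))
        last=P,R
        last=(R,P)
E
python3 -c "
from h import *
u=np.array([.973,-.232]); L=lambda d,z: np.r_[DISH+u*d,z]
wseq([(L(.02,.14),20),(L(.02,.10),12),(L(.02,.09),0),(L(.02,.075),-12),(L(.02,.06),-24),(L(.02,.05),-36),(L(.02,.045),-48),(L(.02,.045),-60)],-13.4)"
```

```text
t 17.18 tcp [ 0.5321 -0.326   0.1865] F [-0.2  0.7 -2.7] w 0.0211
rot units [-0.   -0.01 -0.06] | shift before rot [ -4.74   0.9  -12.79] | after rot [ -4.76   0.87 -12.78]
  target tcp [ 0.673 -0.097  0.137]
12 rot [-0.   -0.    1.33] shift [-0.24  1.01  0.  ] [ 0.672 -0.096  0.117]
0 rot [0. 0. 2.] shift [ 0.42 -0.87 -0.  ] [ 0.665 -0.095  0.135]
-12 rot [-0. -0.  2.] shift [ 0.55 -0.62  0.  ] [ 0.654 -0.092  0.146]
-24 rot [-0.  0.  2.] shift [ 0.7  -0.65 -0.  ] [ 0.637 -0.088  0.154]
-36 rot [-0.  0.  2.] shift [ 0.72 -0.93  0.  ] [ 0.616 -0.083  0.163]
-48 rot [ 0. -0.  2.] shift [ 0.64 -1.18 -0.  ] [ 0.591 -0.077  0.172]
-60 rot [0. 0. 2.] shift [ 0.47 -1.36 -0.  ] [ 0.564 -0.071  0.18 ]
```

```bash
python3 -m pendant '[[[0,0,0,-0.1,-0.03,-0.3,0],[0,0,0,-0.2,-0.07,-0.6,0],[0,0,0,-0.25,-0.09,-0.85,0],[0,0,0,-0.28,-0.1,-0.9,0],[0,0,0,-0.28,-0.1,-0.9,0],[0,0,0,-0.28,-0.1,-0.9,0],[0,0,0,-0.28,-0.1,-0.9,0],[0,0,0,-0.28,-0.1,-0.9,0],[0,0,0,-0.28,-0.1,-0.9,0],[0,0,0,-0.28,-0.1,-0.9,0],[0,0,0,-0.28,-0.1,-0.9,0],[0,0,0,-0.28,-0.1,-0.9,0],[0,0,0,-0.28,-0.1,-0.9,0],[0,0,0,-0.28,-0.1,-0.9,0],[0,0,0,-0.28,-0.1,-0.7,0],[0,0,0,-0.2,-0.07,-0.5,0],[0,0,0,-0.1,-0.03,-0.3,0],[0,0,0,0,0,0,0]]]'
python3 -c "
from h import *
u=np.array([.973,-.232]); L=lambda d,z: np.r_[DISH+u*d,z]
wseq([(L(.02,.14),20),(L(.02,.10),12)],-13.4)
s=arm.capture('scene'); crop(s,170,360,120,310,3.5,'s14.png');t=arm.capture('top'); crop(t,290,450,150,260,5,'t14.png')"
```

```text
time: 18.68
tool_pos: [0.6812, -0.0896, 0.1849]
tcp_rot: [-0.202, -0.04, 0.706, -0.678]
force: [-0.3, -0.2, -2.7]
grip_width: 0.0209
t 18.68 tcp [ 0.6812 -0.0896  0.1849] F [-0.3 -0.2 -2.7] w 0.0209
rot units [ 0.    0.   -0.04] | shift before rot [-0.49  2.35  0.44] | after rot [-0.5   2.34  0.44]
  target tcp [ 0.673 -0.097  0.137]
12 rot [-0.   -0.    1.33] shift [-0.24  1.01  0.  ] [ 0.672 -0.096  0.117]
```

View pics/s14.png

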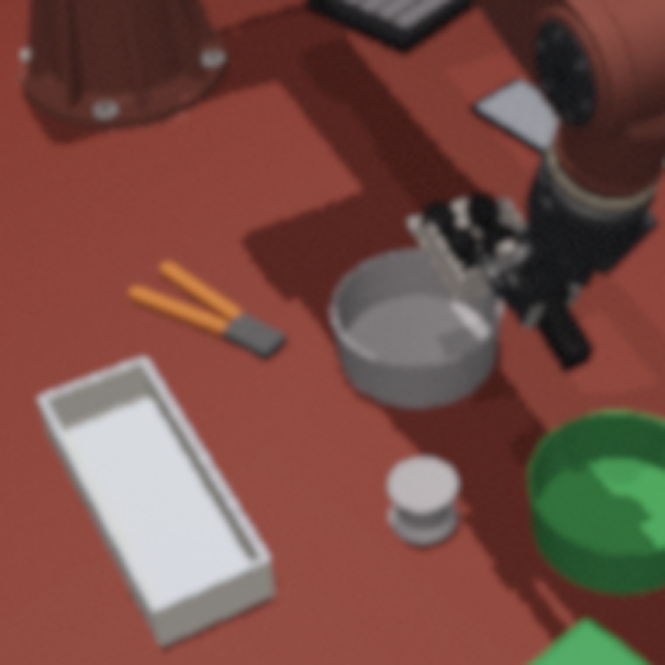

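View pics/t14.png

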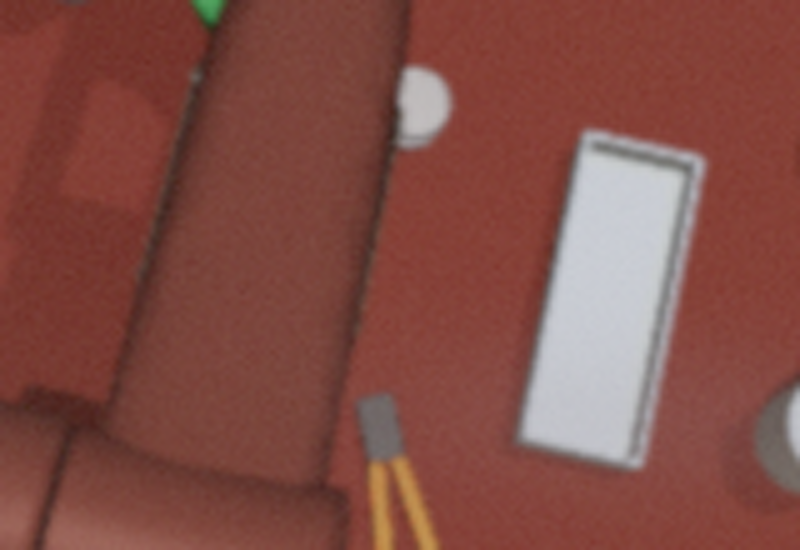

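All five black buffers are in the scoop pan (crop 440–500,210–260), and the tub is empty. The lip is over the near-handle part of the steel dish, so I'll tip now.

```bash
python3 -m pendant '[[[0,0,0,-0.25,1,0.22,0],[0,0,0,-0.25,1,0.22,0],[0,0,0.67,-0.12,0.6,0,0],[0,0,0.67,-0.12,0.6,0,0],[0,0,0.67,0.14,-0.2,0,0],[0,0,0.67,0.14,-0.29,0,0],[0,0,0.67,0.14,-0.29,0,0],[0,0,0,0,0,0,0]]]'
python3 -c "
from h import *
u=np.array([.973,-.232]); L=lambda d,z: np.r_[DISH+u*d,z]
wseq([(L(.02,.09),0)],-13.4)
s=arm.capture('scene'); crop(s,230,350,150,250,6,'s15.png')"
```

```text
time: 19.45
tool_pos: [0.6625, -0.0968, 0.1372]
tcp_rot: [0.082, -0.085, -0.702, 0.702]
force: [-0.4, -0.1, -2.1]
grip_width: 0.0209
t 19.45 tcp [ 0.6625 -0.0968  0.1372] F [-0.4 -0.1 -2.1] w 0.0209
rot units [-0.   -0.02 -0.04] | shift before rot [-0.12  0.12 -0.13] | after rot [-0.12  0.12 -0.13]
  target tcp [ 0.665 -0.095  0.135]
```

View pics/s15.png

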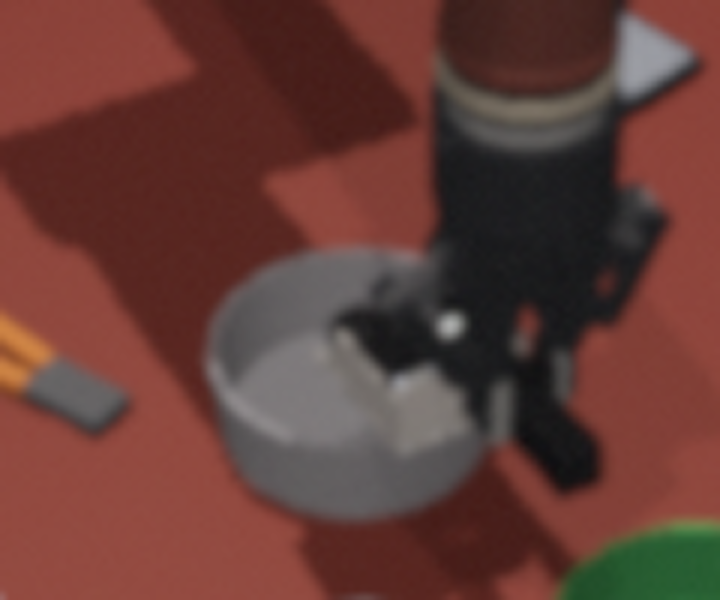

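```bash
python3 -m pendant '[[[0,0,0.67,0.1,-0.15,-0.06,0],[0,0,0.67,0.12,-0.17,-0.06,0],[0,0,0.67,0.16,-0.19,0,0],[0,0,0.67,0.2,-0.21,0,0],[0,0,0.67,0.23,-0.22,0,0],[0,0,0.67,0.23,-0.22,0,0],[0,0,0.67,0.24,-0.31,0,0],[0,0,0.67,0.24,-0.31,0,0],[0,0,0.67,0.24,-0.31,0,0],[0,0,0.67,0.21,-0.39,0,0],[0,0,0.67,0.21,-0.39,0,0],[0,0,0.67,0.21,-0.39,0,0],[0,0,0,0,0,0,0],[0,0,0,0,0,0,0]]]'
python3 -c "
from h import *
u=np.array([.973,-.232]); L=lambda d,z: np.r_[DISH+u*d,z]
wseq([(L(.02,.045),-48),(L(.02,.045),-60)],-13.4)
s=arm.capture('scene'); crop(s,230,350,150,250,6,'s16.png')"
```

```text
time: 20.67
tool_pos: [0.5957, -0.0781, 0.1769]
tcp_rot: [-0.209, -0.361, -0.608, 0.675]
force: [0.2, -0.1, -2.2]
grip_width: 0.0211
t 20.67 tcp [ 0.5957 -0.0781  0.1769] F [ 0.2 -0.1 -2.2] w 0.0211
rot units [-0.   -0.01  0.01] | shift before rot [ 0.34 -0.01  0.01] | after rot [ 0.34 -0.01  0.01]
  target tcp [ 0.591 -0.077  0.172]
-60 rot [0. 0. 2.] shift [ 0.47 -1.36 -0.  ] [ 0.564 -0.071  0.18 ]
```

View pics/s16.png

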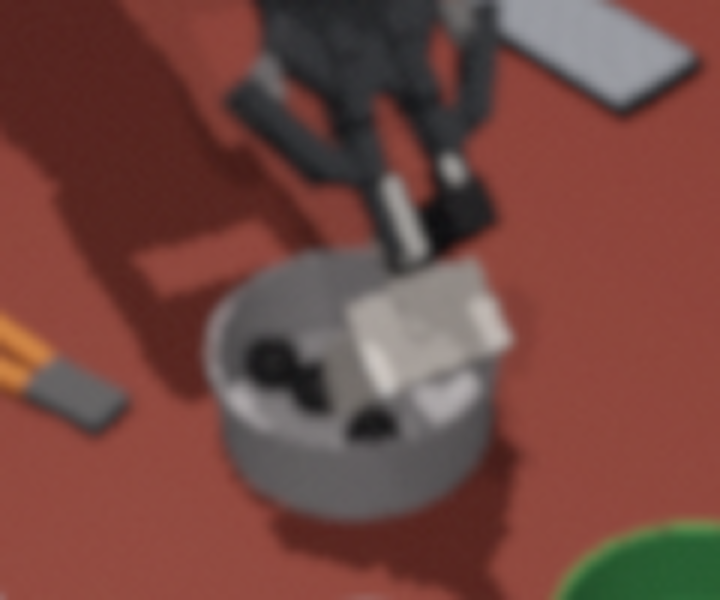

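```bash
python3 -m pendant '[[[0,0,0.67,0.1,-0.45,0,0],[0,0,0.67,0.1,-0.45,0,0],[0,0,0.67,0.1,-0.45,0,0],[0,0,0,0,0,0,0],[0,0,0,0,0,0,0],[0,0,0,-0.4,-0.25,0,0],[0,0,0,-0.85,-0.5,0,0],[0,0,0,-0.85,-0.5,0,0],[0,0,0,-0.85,-0.5,0,0],[0,0,0,-0.85,-0.5,0,0],[0,0,0,-0.85,-0.5,0,0],[0,0,0,0,0,0,0]]]'
python3 -c "
from h import *
P,R=lipw([.5,0,.3],0,-6.6)
plan([.5488,.1445,.25],scoopR(-6.6,0)[0])
s=arm.capture('scene'); crop(s,230,350,120,250,5,'s17.png')"
```

```text
time: 21.72
tool_pos: [0.5965, -0.0887, 0.3131]
tcp_rot: [-0.239, -0.38, -0.602, 0.66]
force: [1.2, -0.9, 0.2]
grip_width: 0.021
t 21.72 tcp [ 0.5965 -0.0887  0.3131] F [ 1.2 -0.9  0.2] w 0.021
rot units [-0.3  -0.95 -8.7 ] | shift before rot [  5.57  -1.78 -10.84] | after rot [  3.71   3.15 -11.31]
```

View pics/s17.png

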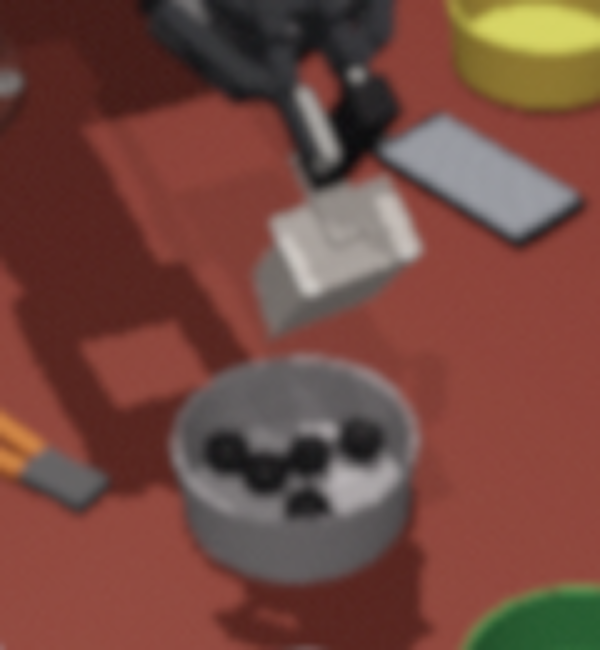

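All five are in the dish and the scoop is empty. Next I'll level the scoop and take it back.

```bash
python3 -m pendant '[[[0,0,-0.97,0,0,0,0],[0,0,-0.97,0,0,0,0],[0,0,-0.97,0,0,0,0],[0,0,-0.97,0,0,0,0],[0,0,-0.97,0,0,0,0],[0,0,-0.97,0,0,0,0],[0,0,-0.97,0,0,0,0],[0,0,-0.97,0,0,0,0],[0,0,-0.97,0,0,0,0],[0,-0.55,0,0,0,0,0],[0,-0.55,0,0,0,0,0],[0,0,0,0,0,0,0]]]'
python3 -c "
from h import *
plan([.5488,.1445,.22],scoopR(-6.6,0)[0])"
```

```text
time: 22.77
tool_pos: [0.5928, -0.0876, 0.3015]
tcp_rot: [-0.041, 0.029, 0.713, -0.7]
force: [0.1, -0.0, -2.6]
grip_width: 0.0208
t 22.77 tcp [ 0.5928 -0.0876  0.3015] F [ 0.1 -0.  -2.6] w 0.0208
rot units [0.17 0.15 0.17] | shift before rot [  3.27   4.34 -11.26] | after rot [  3.52   4.08 -11.28]
```

```bash
python3 -m pendant '[[[0.17,0.15,0.17,0,0,0,0],[0,0,0,0.3,0.2,-0.94,0],[0,0,0,0.3,0.2,-0.94,0],[0,0,0,0.3,0.2,-0.94,0],[0,0,0,0.3,0.2,-0.94,0],[0,0,0,0.3,0.2,-0.94,0],[0,0,0,0.3,0.2,-0.94,0],[0,0,0,0.3,0.2,-0.94,0],[0,0,0,0.3,0.2,-0.94,0],[0,0,0,0.3,0.2,-0.94,0],[0,0,0,0.3,0.2,-0.94,0],[0,0,0,0.3,0.2,-0.94,0],[0,0,0,0.2,0.2,-0.94,0],[0,0,0,0,0.8,0,0],[0,0,0,0,0.8,0,0],[0,0,0,0,0.8,0,0],[0,0,0,0,0,0,0]]]'
python3 -c "
from h import *
plan([.5488,.1445,.0448],scoopR(-6.6,0)[0])
s=arm.capture('scene'); overlay(s,'o18.png',270,410,110,230,5.5)"
```

```text
time: 24.18
tool_pos: [0.546, 0.1446, 0.2033]
tcp_rot: [0.042, -0.04, -0.705, 0.707]
force: [-1.1, -0.1, -2.3]
grip_width: 0.0207
t 24.18 tcp [0.546  0.1446 0.2033] F [-1.1 -0.1 -2.3] w 0.0207
rot units [-0.02 -0.01  0.04] | shift before rot [-0.17  7.93 -0.03] | after rot [-0.14  7.93 -0.01]
scoop in tub frame mm [-156.3  449.1  160.6] lip [-196.   444.4  160.7] head -6.65 pitch 0.1
```

View pics/o18.png

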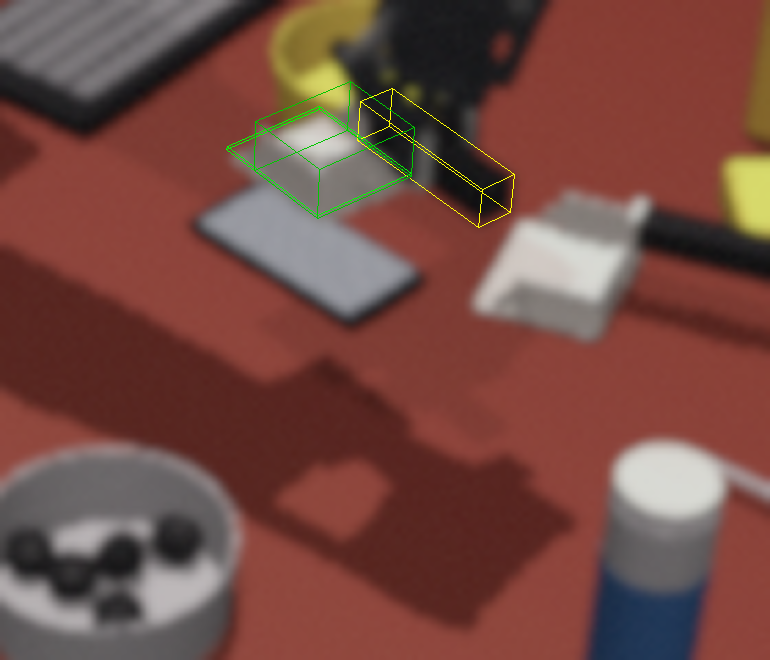

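```bash
python3 -m pendant '[[[0,0,0,-0.1,0.9,0,0],[0,0,0,0,0.9,0,0],[0,0,0,0,0.9,0,0],[0,0,0,0,0.9,0,0],[0,0,0,0,0.9,0,0],[0,0,0,0,0.9,0,0],[0,0,0,0,0.9,0,0],[0,0,0,0,0.7,0,0],[0,0,0,0,0.3,0,0],[0,0,0,0,0,0,0]]]'
python3 -c "
from h import *
plan([.5488,.1445,.0448],scoopR(-6.6,0)[0])"
```

```text
time: 25.07
tool_pos: [0.5511, 0.1446, 0.0615]
tcp_rot: [0.04, -0.042, -0.706, 0.706]
force: [-0.7, 0.3, -1.8]
grip_width: 0.0209
t 25.07 tcp [0.5511 0.1446 0.0615] F [-0.7  0.3 -1.8] w 0.0209
rot units [ 0.   -0.   -0.02] | shift before rot [0.12 0.84 0.02] | after rot [0.11 0.84 0.02]
```

```bash
python3 -m pendant '[[[0,0,0,0.1,0.4,0,0],[0,0,0,0,0.25,0,0],[0,0,0,0,0.1,0,0],[0,0,0,0,0.05,0,0],[0,0,0,0,0,0,0]]]'
python3 -c "
from h import *
plan([.5488,.1445,.0448],scoopR(-6.6,0)[0])"
```

```text
time: 25.48
tool_pos: [0.5512, 0.1453, 0.0484]
tcp_rot: [-0.039, 0.043, 0.706, -0.706]
force: [0.2, 0.2, 5.4]
grip_width: 0.0208
t 25.48 tcp [0.5512 0.1453 0.0484] F [0.2 0.2 5.4] w 0.0208
rot units [ 0.01  0.   -0.05] | shift before rot [0.12 0.18 0.06] | after rot [0.11 0.18 0.06]
```

Contact at 5 N, so the scoop is on the bench. I'll release it and rise.

```bash
python3 -m pendant '[[[0,0,0,0,0,0,0.2],[0,0,0,0,0,0,0.4],[0,0,0,0,0,0,0.7],[0,0,0,0,0,0,1],[0,0,0,0,0,0,1],[0,0,0,0,0,0,1],[0,0,0,0,0,0,1],[0,0,0,0,-0.4,0,1],[0,0,0,0,-0.8,0,1],[0,0,0,0,-1,0,1],[0,0,0,0,-1,0,1],[0,0,0,0,-1,0,1],[0,0,0,0,-1,0,1],[0,0,0,0,-1,0,1],[0,0,0,0,-1,0,1],[0,0,0,0,0,0,1]]]'
python3 -m pendant '[[[0,0,0,0,0,1,1],[0,0,0,0,0,1,1],[0,0,0,0,0,1,1],[0,0,0,0,0,1,1],[0,0,0,0,0,1,1],[0,0,0,0,0,1,1],[0,0,0,0,0,1,1],[0,0,0,0,0,1,1],[0,0,0,0,0,1,1],[0,0,0,0,0,1,1],[0,0,0,0,0,1,1],[0,0,0,0,0,1,1],[0,0,0,0,0,1,1],[0,0,0,0,0,1,1],[0,0,0,0,0,0,1],[0,0,0,0,0,0,1]]]'
python3 -c "
from h import *
print(arm.state()['time'],arm.state()['force'],arm.state()['grip_width'])
s=arm.capture('scene'); crop(s,170,450,110,310,2.8,'s20.png');t=arm.capture('top'); crop(t,205,445,160,260,3.3,'t20.png')"
```

```text
time: 26.82
tool_pos: [0.5528, 0.1456, 0.1966]
tcp_rot: [-0.035, 0.045, 0.707, -0.705]
force: [1.5, 0.3, 1.2]
grip_width: 0.0854
time: 28.15
tool_pos: [0.5168, -0.1335, 0.1897]
tcp_rot: [-0.04, 0.043, 0.706, -0.705]
force: [-0.2, 0.2, 0.1]
grip_width: 0.0859
28.15 [-0.16684576  0.24398623  0.08671276] 0.0858760493966215
```

View pics/s20.png

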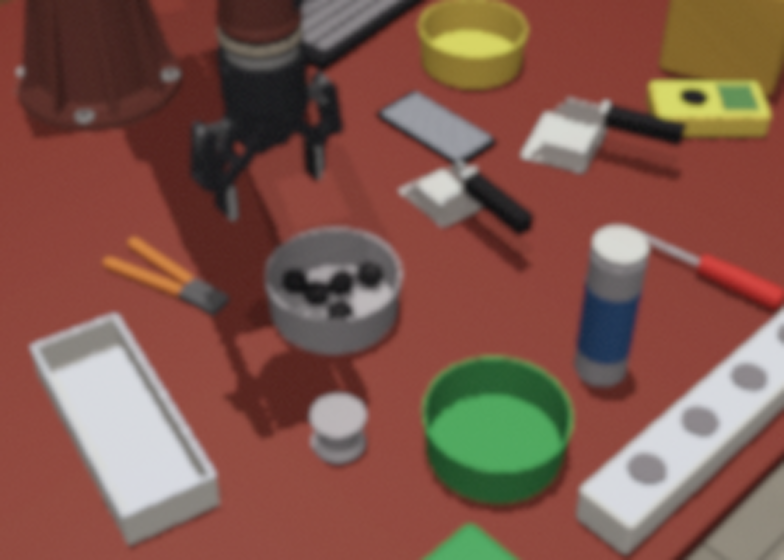

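View pics/t20.png

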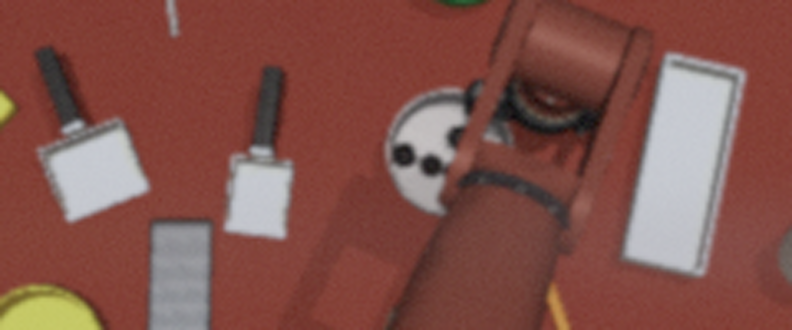

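The scoop lies flat where it was, within about 3 mm. All five buffers are in the dish, the tub is empty and nothing else moved.

```bash
python3 -c "
from rig import arm
print(arm.job_done())"
```

```text
the job is handed in; nothing more can be done
None
```

I scooped all five buffers out of the tub with the narrow scoop and tipped them into the steel dish. Then I laid the scoop back flat where it had been, let go and handed the job in at about 28 s.

**Last pictures (scene and top views):**
- All five buffers are in the dish and the tub is empty. None lie on the bench in either view.
- The scoop is back within about 3 mm of where it lay.
- The wide scoop and the other things that show in both views look unmoved.
- The gripper was open and clear of everything, with about 0 N on the wrist.

**Checks that disagreed slightly:**
- **Handle position:** the model outline ran up to about 5 mm past the handle end in the picture. I found the tub's end wall by contact force (about 13 N) instead.
- **Setting down:** the scoop met the bench about 4 mm (tool height) before the recorded grip height. I released it there at 5 N, and it settled flat.

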